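# Lock the sample cup into the vacuum degassing stand

## Robot

A 6-joint arm with a two-finger parallel gripper is mounted at the origin on a cart in front of the work surface, level with it; the furniture and walls round the work are solid. World frame = base frame: x ahead of the robot, y to its left, z up, the work surface at z = 0. Lengths are in mm, angles in rad, forces in N, time in s.
With the tool pointing down it reaches from about 350 to 925 mm from the base axis. Payload 6.4 kg.
Tool frame: the origin (TCP) lies midway between the tips of the shut fingers; the grasp point (between the pads) lies 19 mm behind it; z points along the fingers, y is the line along which they close (so a half turn about z gives the same grasp; the last joint's range is limited). The gripper opens to 94 mm and grips with 3 to 60 N. Pads are 16 mm wide; open, the fingers measure 119 mm over their backs; the gripper's body (75 mm by 177 mm) begins 78 mm behind the grasp point.
Start: joints at [-1.419, 0.245, 1.558, -0, 1.339, -0.174], TCP at [208.048, -615.816, 205.455] pointing down, gripper open.
Joint ranges: [-3.13, 3.13], [-1.02, 2.26], [0.13, 2.54], [-0.95, 4.09], [0.21, 2.88], [-2.74, 2.74]. Speed limits (rad/s): [2.57, 2.57, 3.14, 3.14, 3.14, 3.14].

## Interface

Orientations are given as a unit quaternion [x, y, z, w].
In Python, from bench import sense, get_image, calibration, close_job gives the robot as it stands. The module is installed in compiled form; this text tells all that it offers.
- The arm moves only by the tool apply_moves, never from a script. Its argument "motion" is a list of rows, each an object of numbers: "claw": the gripper's target within -1 to 1 (fully open at 1, half-way at 0, shut at -1); "dx", "dy", "dz": the shift along the world's x, y, z in mm; "roll": the turn about the world's z in rad. A call has exactly 10 rows; each row is the pose to reach, as a shift and turn from the pose commanded when the call began; what a row does not reach only later rows make up. A row lasts 1/8 s, in which the tool goes at most 62.5 mm and 10.7 degrees, less where a joint would pass 70% of its speed; a pose out of reach is approached as far as the arm can. A call with a gripper value outside its range is refused whole. The fingers move at their own pace and stop on an object; the grip force is fixed at half the most. Time passes only in rows, so rows that repeat a pose let the fingers close, or fill a call up. It gives the time, the measured TCP pose, the force, the opening and the grip force at its end, in the units of the state.
- sense(): the state, without advancing time (a new reading comes with each control period).
- get_image(name): name is "scene" or "side" or "wrist"; returns (picture, depth): 420x560x3 uint8, red, green, blue; 420x560 float32, mm along the optical axis (not along the pixel's ray), 0 where there is no reading.
- calibration(name): a dict with "fx", "fy", "cx", "cy" (pixels), "k1" (the pictures are not rectified: a ray, as slopes to the right and down, at radius r is drawn at 1 + k1 r^2 times it, then the intrinsics apply), "origin" and "attitude" of the camera in the world; the wrist camera has in their place "tool_from_camera" (4x4, takes a point from camera to tool coordinates, whose origin is the TCP and whose axes are the flange's). Camera axes: x right, y up, looking along -z (the intrinsics and any distortion apply to the point x, -y, -z); pixel columns grow to the right and rows downward; lengths in mm; the calibration is good to about 2 mm. A picture is of the moment at which its call begins: read the wrist's pose just before it. calibration takes no time and is no camera call.
- close_job(): hands the job in; it is judged then, once.
The state is a dict: "time": time; "joints": joint angles; "joint_velocities": joint speeds; "joint_efforts": joint torques, N m; "eef_pos": TCP position; "tool_rot": TCP orientation; "force": force on the tool from outside, world axes, zero at the start; "moment": the same for the moment, N m; "width": finger opening in mm; "gripper_force": force on a finger pad.
Only numpy, scipy, OpenCV 4.12 (cv2) and the standard library are available. Lean on these libraries where they do the work, as an engineer would, in place of code of your own. Each camera call takes 0.05 s, during which the arm holds its last target. There are 200 camera calls.

## Task

Drop the stir bar into the sample cup, then lock the cup up into the socket under the arm of the degassing stand: lift its two lugs through the gaps against the sprung seal, twist it counter-clockwise as seen from above until the lugs meet the end of their slots, and let it sink so that they drop into the pockets and hang the cup there. Press and turn gently rather than forcing it, keep the cup upright, and leave the other things on the bench where they are.

Things in the scene. Friction and masses are not known exactly. Their poses are not given: they have to be found in the camera images.
- stir_bar: White magnetic stir bar, 9 x 30 x 9 mm, lying on the bench. Origin: centre of its underside; its long axis is its own y.
- cup: Open-topped steel sample cup standing on the bench, 52 mm tall, about 0.2 kg. Origin: centre of its underside, z up. Body and neck 46 mm in diameter; inside 40 mm wide, floor 4 mm up. A knurled collar 72 mm across, z = 14 to 34 mm, has two parallel flats to grip, 66 mm apart and 29 mm long, normal to the cup's y axis. Two lugs along +x and -x. Turned half round it is the same.
- cup_lug (a point): Middle of the underside of the cup's +x lug, 46 mm above the cup's underside, 26.5 mm from its axis (the other lug is straight across). A lug is 9 mm wide, 5 mm high and ends 28.5 mm from the axis; the rim is 6 mm above this point.
- socket: Fixed steel socket ring under the stand's arm, open downward: 58 mm outside, bore 48.4 mm; chamfered mouth. Origin: centre of its lower edge, z up, 88 mm above the bench; its cover ends 23.5 mm higher. Its x axis runs through the two pockets: the cup is locked with its x axis parallel to it, either way round. Two J-shaped slots through its wall, half a turn apart: gap, sill, pocket.
- entry_gap (a point): Middle of one entry gap at the ring's lower edge, 45 degrees clockwise (seen from above) of the pocket, 26.5 mm from the axis; the other gap is straight across. 12.6 mm wide for the 9 mm lug (about 3.9 degrees free either side), lower corners broken. The lug goes straight up here.
- sill (a point): Top of the sill between gap and pocket, 7 mm above the ring's lower edge. The lug's underside must be above it while turning; the slot's roof stops it 1.5 mm higher. A sprung rubber seal disc inside the bore meets the cup's rim when the lugs' undersides are 2 mm above the lower edge and pushes down with 3 N and 2 N more per mm: 13 N with the lugs level with the sill, 16 N at the roof.
- pocket (a point): Floor of the pocket at the locked angle, 4 mm above the ring's lower edge and 3 mm below the sill; the lug's underside comes to rest here. The slot ends in a stop met about 2.3 degrees past this angle, counter-clockwise seen from above; the sill's side stands as far behind.
- stand: Fixed degassing stand. Origin on the bench under the ring axis; x points from there to the post. White base from x = -55 to +95 mm, 116 mm wide, 22 mm high (23 under the socket); post from x = 65 mm; the flat arm from post to ring is 22 mm wide. Nothing is taller than the cover. Fingers on the cup's flats clear the ring by 4 mm each side if they move square to their closing line.
- tweezers: Steel tweezers lying on the bench, 13 x 128 x 8 mm, origin centre of the underside, long axis y. Leave alone.
- timer: White bench timer, 66 x 62 x 18 mm, origin centre of the underside. Leave alone.
- beaker: Small glass beaker, 44 mm wide, 58 mm tall, origin centre of the underside. Leave alone.
- syringe: Plastic syringe lying on the bench, 30 x 114 x 22 mm, origin centre of the underside, long axis y. Leave alone.
Things that resemble listed ones, but are neither listed nor needed, are in the scene too. What is shaped like the cup but pink is not meant.

How it is judged (in metres and radians):
On the way, in this order (a step that is already met when the one before it is completed fails the run):
1. the stir bar lies in the cup, let go, while the cup stands on the bench (horizontal distance between stir_bar and cup below 0.016 m and z of stir_bar in the frame of cup between 0 and 0.03 m and height (world z) of cup below 0.01 m and contact force between the fingers and stir_bar below 0.1 N), for 0.2 s.
2. the cup's lugs are up in the socket, level with the sill, against the seal (horizontal distance between cup and socket below 0.005 m and z of cup in the frame of socket above -0.0398 m), for 0.1 s.
At the end, for the whole second after the job is handed in: The cup hangs at rest in the socket: axes within 3 mm, lug undersides 2.3 to 5.3 mm above the ring's lower edge (in the pockets, not on the sill), cup x axis within 5 degrees of the socket's x axis (either way round), tilt under 3 degrees, and the stir bar lies inside the cup (horizontal distance between cup and socket below 0.003 m and z of cup in the frame of socket between -0.0437 and -0.0407 m and angle between the x axis of cup and the x axis of socket, either way round below 0.09 rad and angle between cup's own z axis and vertical below 0.05 rad and linear speed of cup below 0.01 m/s and horizontal distance between stir_bar and cup below 0.016 m and z of stir_bar in the frame of cup between 0 and 0.03 m); the robot touches nothing.
It fails at once if the cup is forced: it presses on the stand with more than 35 N in all (contact force between cup and stand above 35 N).
It fails at once if the robot pushes against the stand with more than 15 N (contact force between any of the fingers, the arm and stand above 15 N).
It fails at once if the cup is tipped more than 25 degrees (angle between cup's own z axis and vertical above 0.44 rad).
It fails at once if a bystander is moved more than 20 mm (distance of any of tweezers, timer, beaker, syringe from where it was at the start of the episode above 0.02 m).
It also fails if it takes over 72 s, if anything falls off the work surface, if the arm or the gripper's body presses on something with over 40 N, if the wrist force passes 120 N, or if a joint passes its speed limit or range.

## Working session

There is one attempt and no reset: what is moved stays moved. The work goes in short steps, Python scripts to look and compute and a tool call to move; the robot and the scene stay as the last step left them, time stands still between calls to the robot, and variables do not carry over. Pictures are saved under pics/ and viewed, at most 10 in all, crops included, and the job is handed in when it is done.

Besides the shell and the picture viewer there is one more tool, called as name(argument=value, ...), one argument or row to a line, values as JSON. apply_moves: Moves the arm, as the interface text tells. Its arguments: {"type":"object","properties":{"motion":{"type":"array"}},"required":["motion"]}

```bash
mkdir -p pics; cat > h.py <<'E'
import numpy as np, cv2
from bench import sense, get_image, calibration
from scipy.spatial.transform import Rotation as R
def cam(name,s=None):
    c=calibration(name)
    if name=='wrist':
        s=s or sense(); T=np.array(c['tool_from_camera'],float)
        Rt=R.from_quat(s['tool_rot']).as_matrix()
        return c,Rt@T[:3,:3],Rt@T[:3,3]+np.array(s['eef_pos'])
    a=np.array(c['attitude'],float)
    A=R.from_quat(a).as_matrix() if a.size==4 else a.reshape(3,3)
    return c,A,np.array(c['origin'],float)
def slopes(c,uv):
    uv=np.asarray(uv,float).reshape(-1,2)
    d=np.c_[(uv[:,0]-c['cx'])/c['fx'],(uv[:,1]-c['cy'])/c['fy']]
    p=d.copy()
    for _ in range(20): p=d/(1+c['k1']*(p**2).sum(1,keepdims=True))
    return p
def rays(C,uv):
    c,A,o=C; p=slopes(c,uv)
    return np.c_[p[:,0],-p[:,1],-np.ones(len(p))]@A.T
def onplane(C,uv,z):
    d=rays(C,uv); return C[2]+d*((z-C[2][2])/d[:,2])[:,None]
def bydepth(C,uv,depth):
    d=rays(C,uv); return C[2]+d*np.asarray(depth).reshape(-1,1)
def cloud(C,D):
    v,u=np.mgrid[:D.shape[0],:D.shape[1]]
    return bydepth(C,np.c_[u.ravel(),v.ravel()],D.ravel()).reshape(D.shape+(3,))
E
python3 - <<'E'
from h import *
print(sense()); 
ims=[]
for n in ['scene','side','wrist']:
    s=sense(); C=cam(n,s); im,D=get_image(n); np.savez(f'{n}0.npz',im=im,D=D,A=C[1],o=C[2])
    print(n,calibration(n)); ims.append(im)
cv2.imwrite('pics/a.png',ims[0][:,:,::-1]);cv2.imwrite('pics/b.png',ims[1][:,:,::-1])
E
```

```text
{'time': 0.0, 'joints': array([-1.41911546e+00,  2.45800402e-01,  1.55898759e+00, -1.61566697e-05,
        1.33871362e+00, -1.74066466e-01]), 'joint_velocities': array([-0.00108449, -0.00180285,  0.00098784,  0.00072503, -0.00138769,
        0.00106408]), 'joint_efforts': array([ 8.32743103e-05, -4.15833843e+01, -3.14599764e+01,  6.85073063e-02,
        3.32361879e-02, -1.41436690e-04]), 'eef_pos': array([ 207.94129771, -615.21027944,  204.36832068]), 'tool_rot': array([ 9.86764628e-01,  1.62156275e-01,  2.82358252e-06, -9.54506837e-04]), 'force': array([ 0.98154619,  0.06733996, -0.09901299]), 'moment': array([-0.02420199,  0.01315396, -0.00555272]), 'gripper_force': 0.0, 'width': 94.22055012109013}
scene {'fx': 528.0187254826789, 'fy': 528.0187254826789, 'cx': 278.5031917621287, 'cy': 197.4729471479123, 'k1': -0.022006664578569996, 'origin': array([ -37.17292451,  642.31968533, 1062.12501709]), 'attitude': array([-0.13125194,  0.31153703,  0.8765889 , -0.34250477])}
side {'fx': 472.89211041623423, 'fy': 472.89211041623423, 'cx': 282.04374396723347, 'cy': 208.52743731836023, 'k1': -0.09020245213612331, 'origin': array([108.86833401, 973.72137552, 749.78627811]), 'attitude': array([-0.09750049,  0.47131718,  0.85647091, -0.18657799])}
wrist {'fx': 307.00350948691954, 'fy': 307.00350948691954, 'cx': 276.22183779245876, 'cy': 205.2508867840741, 'k1': -0.06005746277756699, 'tool_from_camera': array([[-8.24013316e-04,  9.61790485e-01,  2.73785288e-01,
         7.95619185e+01],
       [ 9.99999639e-01,  8.49557900e-04,  2.52618178e-05,
         3.56745652e-01],
       [-2.08299878e-04,  2.73785210e-01, -9.61790838e-01,
        -1.79592127e+02],
       [ 0.00000000e+00,  0.00000000e+00,  0.00000000e+00,
         1.00000000e+00]])}
```

View pics/a.png

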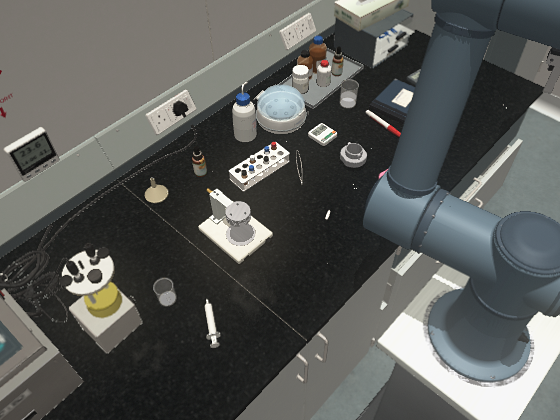

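View pics/b.png

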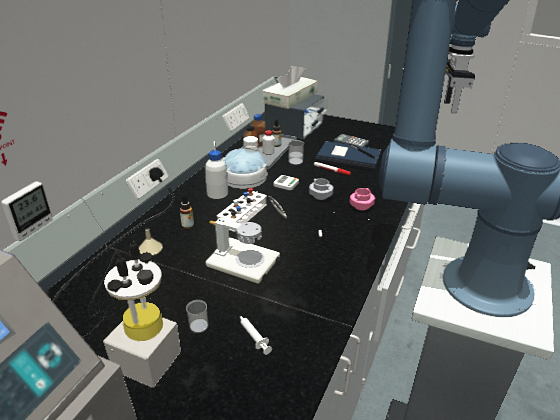

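Scene view: stand about (237,225), steel cup (353,153), stir bar (327,214), tweezers (300,167), timer (321,133) and syringe (212,325). In the side view the pink decoy is at (362,199), the cup at (321,188) and the bar at (320,233). Now I'll turn these into positions.

```bash
python3 - <<'E'
from h import *
for n,px in [('scene',dict(stand=(237,225),head=(238,212),cup=(353,153),bar=(327,214))),('side',dict(stand=(245,262),head=(249,231),cup=(321,188),bar=(320,233)))]:
    f=np.load(f'{n}0.npz'); C=(calibration(n),f['A'],f['o']); P=cloud(C,f['D']); im=f['im'].astype(int)
    for k,(u,v) in px.items():
        print(n,k,P[v,u].round(1))
    white=(im.min(2)>150)
    # bar
    u,v=px['bar']; m=np.zeros(white.shape,np.uint8); m[v-12:v+13,u-12:u+13]=white[v-12:v+13,u-12:u+13]
    q=np.argwhere(m)[:,::-1]; p=onplane(C,q,7)[:,:2]; w=np.linalg.svd(p-p.mean(0))[2][0]
    t=(p-p.mean(0))@w; print(n,'bar',len(q),p.mean(0).round(1),'len',np.ptp(t).round(1),'yaw',np.degrees(np.arctan2(w[1],w[0])).round(1))
    # base top z 18..26 near stand
    u,v=px['stand']; s0=P[v,u]
    near=np.hypot(P[...,0]-s0[0],P[...,1]-s0[1])<130
    m=near&(abs(P[...,2]-22)<5)&(im.min(2)>110)
    p=P[m][:,:2].astype(np.float32); print(n,'base rect',len(p),cv2.minAreaRect(p))
    m=near&(P[...,2]>104)&(P[...,2]<120); p=P[m]; print(n,'cover',len(p),p.mean(0).round(1),p.min(0).round(1),p.max(0).round(1),cv2.minAreaRect(p[:,:2].astype(np.float32)))
    u,v=px['cup']; c0=P[v,u]; near=np.hypot(P[...,0]-c0[0],P[...,1]-c0[1])<60
    for a,b in [(28,38),(45,58)]:
        m=near&(P[...,2]>a)&(P[...,2]<b); p=P[m]; 
        if len(p)>5: print(n,'cup',a,len(p),p.mean(0).round(1),cv2.minEnclosingCircle(p[:,:2].astype(np.float32)))
E
```

```text
scene stand [533.3 193.5  95.2]
scene head [548.7 173.6 111.2]
scene cup [ 521.6 -231.8   14.2]
scene bar [441.5 -23.6   8.3]
scene bar 24 [440.8 -23.7] len 27.8 yaw -67.5
scene base rect 1730 ((570.7993774414062, 172.70068359375), (115.1419906616211, 150.6643829345703), 88.46761322021484)
scene cover 653 [570.8 172.9 111.1] [522.6 142.6 104. ] [653.8 201.  118. ] ((585.6719360351562, 164.53594970703125), (58.2195930480957, 129.86610412597656), 77.6461410522461)
scene cup 28 245 [ 506.1 -208.2   33.2] ((510.69854736328125, -214.3176727294922), 36.789825439453125)
scene cup 45 90 [ 510.2 -215.7   49.6] ((511.6361999511719, -215.533935546875), 30.226106643676758)
side stand [555.  188.8  23. ]
side head [546.2 179.1 111.7]
side cup [ 502.3 -196.8   42.2]
side bar [438.6 -22.2   8.5]
side bar 18 [440.1 -26.5] len 24.0 yaw 110.1
side base rect 1650 ((569.3715209960938, 171.86341857910156), (118.83290100097656, 149.53750610351562), 88.8191146850586)
side cover 520 [569.2 174.  111.1] [521.3 141.6 104. ] [638.1 201.6 115.3] ((577.8851318359375, 165.60585021972656), (59.157894134521484, 115.51705169677734), 77.78823852539062)
side cup 28 151 [ 504.4 -206.    33.7] ((508.3628234863281, -211.82101440429688), 36.654441833496094)
side cup 45 76 [ 510.2 -215.7   50.1] ((510.1037902832031, -215.73019409179688), 28.168228149414062)
```

apply_moves(
  motion=[
    {"dx": 20, "dy": 55, "dz": 0, "roll": 0.16, "claw": 1},
    {"dx": 42, "dy": 110, "dz": 0, "roll": 0.32, "claw": 1},
    {"dx": 64, "dy": 165, "dz": 0, "roll": 0.48, "claw": 1},
    {"dx": 87, "dy": 220, "dz": 0, "roll": 0.64, "claw": 1},
    {"dx": 109, "dy": 275, "dz": 0, "roll": 0.8, "claw": 1},
    {"dx": 130, "dy": 330, "dz": 0, "roll": 0.96, "claw": 1},
    {"dx": 152, "dy": 385, "dz": 0, "roll": 1.12, "claw": 1},
    {"dx": 174, "dy": 440, "dz": 0, "roll": 1.28, "claw": 1},
    {"dx": 196, "dy": 495, "dz": 0, "roll": 1.44, "claw": 1},
    {"dx": 217, "dy": 550, "dz": 0, "roll": 1.6, "claw": 1},
  ],
)

```text
time: 1.4
eef_pos: [425.4, -63.9, 205.5]
tool_rot: [0.569, 0.822, 0.0, 0.0]
force: [0.5, -1.1, -0.6]
width: 94.0
gripper_force: 0.0
```

```bash
python3 - <<'E'
from h import *
s=sense(); C=cam('wrist',s); im,D=get_image('wrist'); np.savez('w1.npz',im=im,D=D,A=C[1],o=C[2])
print(s['time'],s['eef_pos'],R.from_quat(s['tool_rot']).as_matrix().round(3),s['joints'])
cv2.imwrite('pics/c.png',im[:,:,::-1])
E
```

```text
1.4 [425.37887602 -63.90930201 205.54927354] [[-0.352  0.936  0.001]
 [ 0.936  0.352 -0.   ]
 [-0.001  0.001 -1.   ]] [-4.13968594e-01 -3.04395270e-01  2.09460625e+00 -1.50004476e-05
  1.35058911e+00 -7.74063364e-01]
```

View pics/c.png

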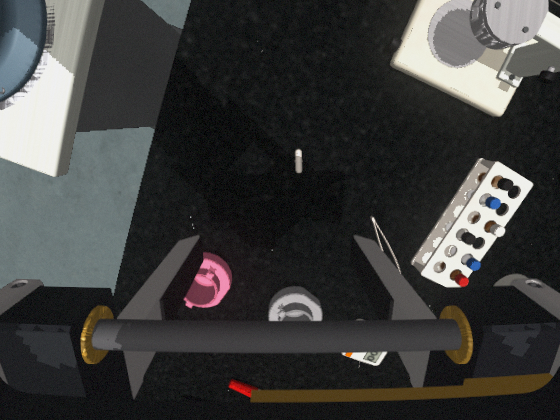

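Wrist view: bar at (298,160), cup at (295,305) partly hidden by the gripper, and the ring at upper right (505,20). Next I'll measure the bar and zoom in on the ring and cup.

```bash
python3 - <<'E'
from h import *
f=np.load('w1.npz'); C=(calibration('wrist'),f['A'],f['o']); im=f['im']; P=cloud(C,f['D'])
m=np.zeros(im.shape[:2],np.uint8); m[140:185,280:318]=(im[140:185,280:318].max(2)>90)
q=np.argwhere(m)[:,::-1]; p=onplane(C,q,5)[:,:2]; r=cv2.minAreaRect(p.astype(np.float32)); w=np.linalg.svd(p-p.mean(0))[2][0]
print(len(q),r,p.mean(0),np.degrees(np.arctan2(w[1],w[0])),P[160,298],P[155,298])
up=lambda a,k:cv2.resize(a,None,fx=k,fy=k,interpolation=cv2.INTER_CUBIC)
S=np.load('scene0.npz')['im'];Z=np.load('side0.npz')['im']
a=up(im[0:60,440:540],4);b=up(S[185:245,200:275],4);c=up(Z[210:280,205:280],4)
d=up(S[130:175,325:385],5);e=up(Z[170:215,295:350],5)
cv=np.zeros((600,800,3),np.uint8)
def put(x,y,i): h,w=i.shape[:2]; h=min(h,600-y);w=min(w,800-x); cv[y:y+h,x:x+w]=i[:h,:w]
put(0,0,a);put(410,0,b);put(0,290,c);put(310,290,d);put(615,290,e[:, :185*1])
cv2.imwrite('pics/d.png',cv[:,:,::-1])
E
```

```text
149 ((440.354736328125, -27.795669555664062), (7.442601680755615, 28.58283233642578), 21.77530860900879) [440.50168351 -27.43078216] -66.41788998732515 [439.74700789 -26.7973297    7.89830807] [437.36176615 -21.00713279   9.10881621]
```

View pics/d.png

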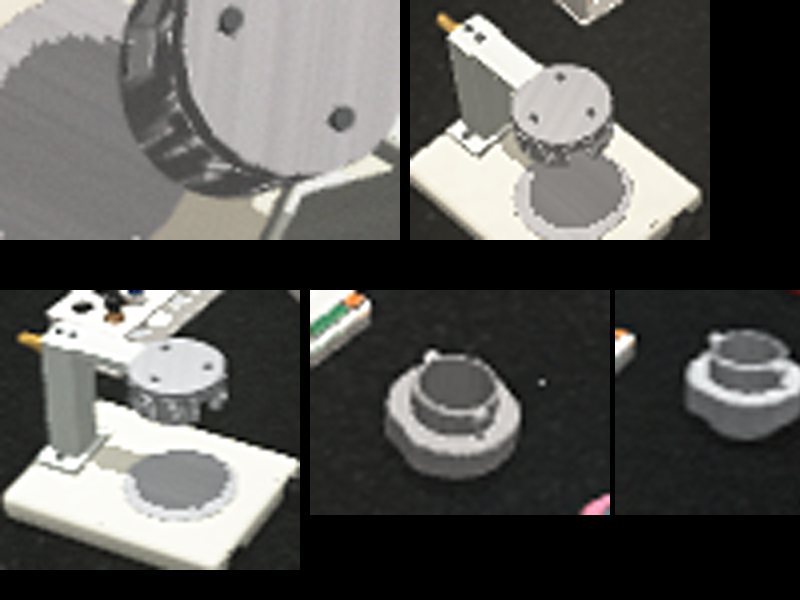

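Montage: the wrist crop shows the ring wall with dark slots, the other crops show the cup's lugs and flats but coarsely. Bar is at (440.4,-27.5), long axis about -67.5°. I'll grasp it.

apply_moves(
  motion=[
    {"dx": 15.4, "dy": 38.3, "dz": 0, "roll": 0.025, "claw": 1},
    {"dx": 15.4, "dy": 38.3, "dz": -60, "roll": 0.025, "claw": 0},
    {"dx": 15.4, "dy": 38.3, "dz": -120, "roll": 0.025, "claw": 0},
    {"dx": 15.4, "dy": 38.3, "dz": -170, "roll": 0.025, "claw": 0},
    {"dx": 15.4, "dy": 38.3, "dz": -195, "roll": 0.025, "claw": 0},
    {"dx": 15.4, "dy": 38.3, "dz": -202.5, "roll": 0.025, "claw": 0},
    {"dx": 15.4, "dy": 38.3, "dz": -202.5, "roll": 0.025, "claw": 0},
    {"dx": 15.4, "dy": 38.3, "dz": -202.5, "roll": 0.025, "claw": -1},
    {"dx": 15.4, "dy": 38.3, "dz": -202.5, "roll": 0.025, "claw": -1},
    {"dx": 15.4, "dy": 38.3, "dz": -202.5, "roll": 0.025, "claw": -1},
  ],
)

```text
time: 2.7
eef_pos: [441.0, -27.7, 3.6]
tool_rot: [0.561, 0.828, 0.0, 0.001]
force: [-1.0, -0.4, 0.2]
width: 20.4
gripper_force: 0.0
```

apply_moves(
  motion=[
    {"claw": -1},
    {"claw": -1},
    {"claw": -1},
    {"dz": 55, "claw": -1},
    {"dz": 115, "dx": 5, "dy": -12, "claw": -1},
    {"dz": 160, "dx": 22, "dy": -57, "claw": -1},
    {"dz": 177, "dx": 43, "dy": -112, "claw": -1},
    {"dz": 177, "dx": 64, "dy": -168, "claw": -1},
    {"dz": 177, "dx": 84, "dy": -220, "claw": -1},
    {"dz": 177, "dx": 93, "dy": -242, "claw": -1},
  ],
)

```text
invalid input
```

```bash
python3 - <<'E'
from h import *
s=sense(); C=cam('wrist',s); im,D=get_image('wrist'); np.savez('w2.npz',im=im,D=D,A=C[1],o=C[2])
print(s['time'],s['eef_pos'],s['width'],s['gripper_force'])
P=cloud(C,D); c0=np.array([511,-215.5]); d=np.hypot(P[...,0]-c0[0],P[...,1]-c0[1])<60
m=d&(abs(P[...,2]-34)<4); p=P[m][:,:2].astype(np.float32); print('collar',len(p),cv2.minEnclosingCircle(p),cv2.minAreaRect(p))
m=d&(abs(P[...,2]-51)<4); p=P[m][:,:2].astype(np.float32); print('rim',len(p),cv2.minEnclosingCircle(p),cv2.minAreaRect(p))
cv2.imwrite('pics/e.png',im[:,:,::-1])
E
```

```text
2.7 [440.96997406 -27.67052829   3.6135926 ] 20.42079050323488 0.0
collar 0 ((0.0, 0.0), 0.0) ((0.0, 0.0), (0.0, 0.0), 0.0)
rim 0 ((0.0, 0.0), 0.0) ((0.0, 0.0), (0.0, 0.0), 0.0)
```

View pics/e.png

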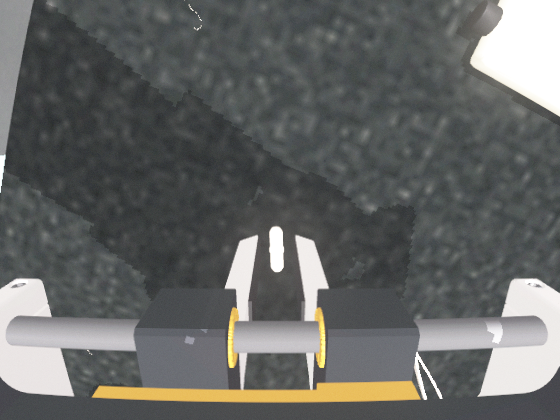

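The move was refused because every row needs all five keys. The picture shows the bar (276,250) centred between the fingers.

apply_moves(
  motion=[
    {"dx": 0, "dy": 0, "dz": 0, "roll": 0, "claw": -1},
    {"dx": 0, "dy": 0, "dz": 0, "roll": 0, "claw": -1},
    {"dx": 0, "dy": 0, "dz": 0, "roll": 0, "claw": -1},
    {"dx": 0, "dy": 0, "dz": 55, "roll": 0, "claw": -1},
    {"dx": 5, "dy": -12, "dz": 115, "roll": 0, "claw": -1},
    {"dx": 22, "dy": -57, "dz": 160, "roll": 0, "claw": -1},
    {"dx": 43, "dy": -112, "dz": 177, "roll": 0, "claw": -1},
    {"dx": 64, "dy": -168, "dz": 177, "roll": 0, "claw": -1},
    {"dx": 84, "dy": -220, "dz": 177, "roll": 0, "claw": -1},
    {"dx": 93, "dy": -242, "dz": 177, "roll": 0, "claw": -1},
  ],
)

```text
time: 4.0
eef_pos: [533.7, -272.2, 179.3]
tool_rot: [0.562, 0.827, -0.0, -0.0]
force: [-0.1, 0.5, 0.3]
width: 8.6
gripper_force: 30.0
```

```bash
python3 - <<'E'
from h import *
s=sense(); C=cam('wrist',s); im,D=get_image('wrist'); np.savez('w2.npz',im=im,D=D,A=C[1],o=C[2])
print(s['time'],s['eef_pos'],s['width'],s['gripper_force'])
P=cloud(C,D); c0=np.array([511,-215.5]); d=np.hypot(P[...,0]-c0[0],P[...,1]-c0[1])<60
for a,b in [(28,38),(46,58)]:
    m=d&(P[...,2]>a)&(P[...,2]<b)
    if m.sum()>5: p=P[m][:,:2].astype(np.float32); print(a,len(p),P[m].mean(0),cv2.minEnclosingCircle(p),cv2.minAreaRect(p))
cv2.imwrite('pics/f.png',im[:,:,::-1])
E
```

```text
4.0 [ 533.69241382 -272.21400955  179.34473371] 8.575773515622409 29.999771118164062
28 1958 [ 510.26904647 -217.73964708   34.2229193 ] ((511.0574645996094, -219.39605712890625), 36.46943664550781) ((511.0009765625, -219.46542358398438), (66.34503173828125, 72.16658020019531), 68.66429138183594)
46 562 [ 510.79120439 -219.60295221   51.27224929] ((511.1435546875, -218.47361755371094), 28.634201049804688) ((510.917236328125, -219.5323944091797), (46.00758743286133, 45.36742401123047), 22.547069549560547)
```

View pics/f.png

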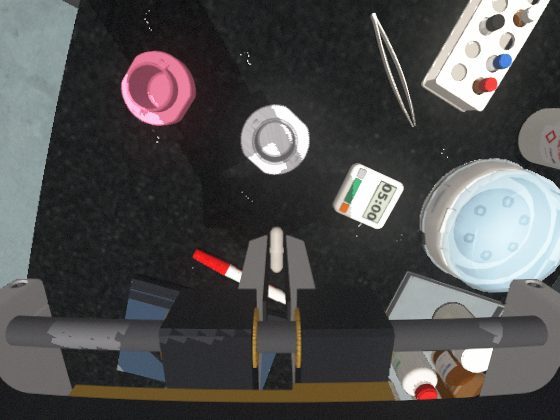

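Cup at (511,-218.5), measured 66.3 × 72 mm and collar z 34, which matches. Flat normal is at 68.7°, and the lugs fit an axis of about -21.5°. Dropping the bar in.

apply_moves(
  motion=[
    {"dx": -22.5, "dy": 51, "dz": 0, "roll": 0, "claw": -1},
    {"dx": -22.5, "dy": 51, "dz": -50, "roll": 0, "claw": -1},
    {"dx": -22.5, "dy": 51, "dz": -95, "roll": 0, "claw": -1},
    {"dx": -22.5, "dy": 51, "dz": -118, "roll": 0, "claw": -1},
    {"dx": -22.5, "dy": 51, "dz": -122, "roll": 0, "claw": -1},
    {"dx": -22.5, "dy": 51, "dz": -122, "roll": 0, "claw": -1},
    {"dx": -22.5, "dy": 51, "dz": -122, "roll": 0, "claw": -1},
    {"dx": -22.5, "dy": 51, "dz": -122, "roll": 0, "claw": 0},
    {"dx": -22.5, "dy": 51, "dz": -122, "roll": 0, "claw": 0},
    {"dx": -22.5, "dy": 51, "dz": -110, "roll": 0, "claw": 0},
  ],
)

```text
time: 5.3
eef_pos: [510.3, -218.1, 69.7]
tool_rot: [0.561, 0.828, 0.0, -0.001]
force: [-0.2, -0.2, -0.4]
width: 35.0
gripper_force: 0.0
```

apply_moves(
  motion=[
    {"dx": 0, "dy": 0, "dz": 60, "roll": 0, "claw": 0},
    {"dx": 0, "dy": 35, "dz": 90, "roll": 0, "claw": 0},
    {"dx": 0, "dy": 90, "dz": 90, "roll": 0, "claw": 0},
    {"dx": 0, "dy": 145, "dz": 90, "roll": 0, "claw": 0},
    {"dx": -5, "dy": 200, "dz": 80, "roll": 0, "claw": 0},
    {"dx": -10, "dy": 240, "dz": 40, "roll": 0, "claw": 0},
    {"dx": -10, "dy": 253, "dz": 5, "roll": 0, "claw": 0},
    {"dx": -10, "dy": 253, "dz": -5, "roll": 0, "claw": 0},
    {"dx": -10, "dy": 253, "dz": -5, "roll": 0, "claw": 0},
    {"dx": -10, "dy": 253, "dz": -5, "roll": 0, "claw": 0},
  ],
)

```text
time: 6.55
eef_pos: [502.5, 33.5, 66.7]
tool_rot: [0.561, 0.828, 0.001, 0.001]
force: [-0.7, -0.2, 0.3]
width: 47.0
gripper_force: 0.0
```

```bash
python3 - <<'E'
from h import *
s=sense(); C=cam('wrist',s); im,D=get_image('wrist'); np.savez('w3.npz',im=im,D=D,A=C[1],o=C[2])
print(s['time'],s['eef_pos'],s['joints'])
Z,_=get_image('scene')
up=lambda a,k:cv2.resize(a,None,fx=k,fy=k,interpolation=cv2.INTER_CUBIC)
P=cloud(C,D); m=(P[...,2]>60)&(P[...,2]<125)&(np.hypot(P[...,0]-550,P[...,1]-172)<45)
y,x=np.nonzero(m); print(x.min(),x.max(),y.min(),y.max())
m2=m&(abs(P[...,2]-111.5)<3)&(np.hypot(P[...,0]-550,P[...,1]-172)<36); print(cv2.minEnclosingCircle(P[m2][:,:2].astype(np.float32)),P[m2].mean(0))
y0,x0=max(0,y.min()-5),max(0,x.min()-5)
a=im[y0:y.max()+40,x0:x.max()+10]; k=min(800/a.shape[1],380/a.shape[0]); a=up(a,k); print('crop',x0,y0,k)
b=up(Z[135:170,335:372],5)
cv=np.zeros((600,800,3),np.uint8); cv[:a.shape[0],:a.shape[1]]=a[:600,:800]; cv[400:575,:185]=b
cv[380:590,300:580]=cv2.resize(im,(280,210))
cv2.imwrite('pics/g.png',cv[:,:,::-1])
E
```

```text
6.55 [502.47571971  33.49733272  66.74234504] [-1.58896651e-01  7.89144842e-02  2.02309023e+00 -7.67368680e-05
  1.03648096e+00 -5.37640052e-01]
417 559 0 124
((554.0396728515625, 167.38894653320312), 31.119182586669922) [551.35106836 166.01691861 111.80289374]
crop 412 0 2.317073170731707
```

View pics/g.png

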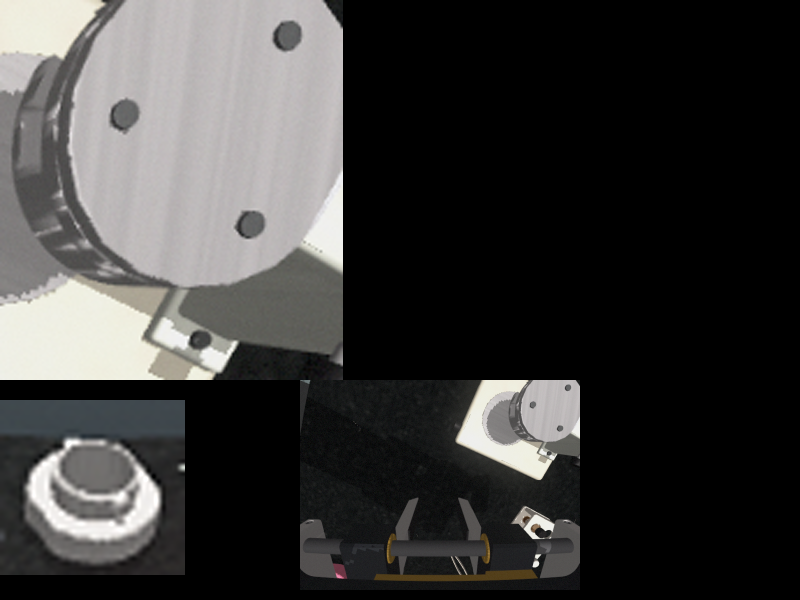

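View is too steep: the cover hides most of the wall and I only see patches at the rim's left edge. The cup stands upright. I'll look again from a flatter angle at the robot side.

apply_moves(
  motion=[
    {"dx": -22, "dy": 30, "dz": -5, "roll": 0, "claw": -1},
    {"dx": -44, "dy": 60, "dz": -12, "roll": 0, "claw": -1},
    {"dx": -44, "dy": 70, "dz": -20, "roll": 0, "claw": -1},
    {"dx": -44, "dy": 70, "dz": -20, "roll": 0, "claw": -1},
    {"dx": -44, "dy": 70, "dz": -20, "roll": 0, "claw": -1},
    {"dx": -44, "dy": 70, "dz": -20, "roll": 0, "claw": -1},
    {"dx": -44, "dy": 70, "dz": -20, "roll": 0, "claw": -1},
    {"dx": -44, "dy": 70, "dz": -20, "roll": 0, "claw": -1},
    {"dx": -44, "dy": 70, "dz": -20, "roll": 0, "claw": -1},
    {"dx": -44, "dy": 70, "dz": -20, "roll": 0, "claw": -1},
  ],
)

```text
time: 7.9
eef_pos: [456.9, 104.5, 45.0]
tool_rot: [0.561, 0.828, -0.0, -0.0]
force: [-0.2, 0.1, 0.7]
width: 0.5
gripper_force: 0.0
```

```bash
cat > unwrap.py <<'E'
from h import *
def proj(C,X):
    c,A,o=C; p=(np.asarray(X)-o)@A; x=p[...,0]/-p[...,2]; y=-p[...,1]/-p[...,2]; k=1+c['k1']*(x*x+y*y)
    return c['fx']*x*k+c['cx'], c['fy']*y*k+c['cy']
def unwrap(C,im,ctr,azs,zs,r=29):
    A,Zz=np.meshgrid(np.radians(azs),zs)
    X=np.stack([ctr[0]+r*np.cos(A),ctr[1]+r*np.sin(A),Zz],-1); u,v=proj(C,X)
    return cv2.remap(im,u.astype(np.float32),v.astype(np.float32),cv2.INTER_LINEAR)
E
python3 - <<'E'
from unwrap import *
s=sense(); C=cam('wrist',s); im,D=get_image('wrist'); np.savez('w4.npz',im=im,D=D,A=C[1],o=C[2])
print(s['time'],s['eef_pos'])
P=cloud(C,D); d=np.hypot(P[...,0]-550,P[...,1]-172)
m=(P[...,2]>107)&(P[...,2]<117)&(d<60); p=P[m]; print(len(p),p.min(0),p.max(0),p[:,2].mean())
u,v=map(float,proj(C,np.array([550,172,100.]))); print(u,v)
up=lambda a,k:cv2.resize(a,None,fx=k,fy=k,interpolation=cv2.INTER_CUBIC)
x0=int(max(0,min(560-160,u-80)));y0=int(max(0,v-75)); a=up(im[y0:y0+150,x0:x0+160],4);print('crop',x0,y0)
cv2.imwrite('pics/h.png',a[:,:,::-1])
E
```

```text
7.9 [456.94651924 104.46791039  44.96808851]
7455 [522.17857131 139.69599726 107.0031403 ] [571.01181559 196.43614976 115.06415105] 111.53198686481096
521.7524544312221 238.40779845633165
crop 400 163
```

View pics/h.png

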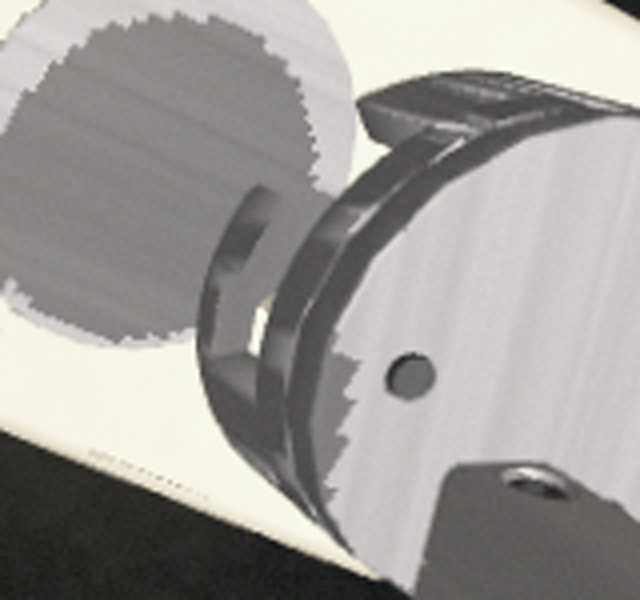

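The J-slot is clear: open gap between crop (265,185) and (360,110), sill about (245,225), pocket about (230,300), stop edge about (258,358). Now I'll convert these to azimuths.

```bash
python3 - <<'E'
from unwrap import *
from scipy.optimize import least_squares
def circ(p):
    f=lambda q:np.hypot(p[:,0]-q[0],p[:,1]-q[1])-q[2]
    r=least_squares(f,[550,172,29],loss='soft_l1'); return r.x, abs(r.fun).mean()
for n in ['w4','w3','scene0','side0']:
    f=np.load(n+'.npz'); C=(calibration('wrist' if n[0]=='w' else n[:-1]),f['A'],f['o']); P=cloud(C,f['D'])
    d=np.hypot(P[...,0]-550,P[...,1]-172); m=((abs(P[...,2]-111.5)<4)&(d<40)).astype(np.uint8)
    c=max(cv2.findContours(m,cv2.RETR_EXTERNAL,cv2.CHAIN_APPROX_NONE)[0],key=len)[:,0]
    c=c[(c[:,0]>2)&(c[:,0]<557)&(c[:,1]>2)]
    p=onplane(C,c,111.5)[:,:2]; az=np.degrees(np.arctan2(p[:,1]-172,p[:,0]-550))
    k=(abs(az)>35)&(np.hypot(p[:,0]-550,p[:,1]-172)>22); print(n,k.sum(),circ(p[k]))
f=np.load('w4.npz'); C=(calibration('wrist'),f['A'],f['o']); P=cloud(C,f['D'])
pts=dict(gapR=(360,105),gapR2=(372,138),gapL_bot=(258,186),gapL_top=(278,196),sillEnd=(243,232),pockL=(222,265),stop_low=(213,352),stop_up=(258,358))
for ctr in [(550,172),(551,172)]:
  for k,(x,y) in pts.items():
    uv=(400+x/4-.4,163+y/4-.4); d=rays(C,[uv])[0]; o=C[2]
    a=d[0]**2+d[1]**2; b=(o[0]-ctr[0])*d[0]+(o[1]-ctr[1])*d[1]; c=(o[0]-ctr[0])**2+(o[1]-ctr[1])**2-29**2
    D_=b*b-a*c
    if D_<0: print(k,'miss'); continue
    X=o+d*((-b-D_**.5)/a); print(k,'az',np.degrees(np.arctan2(X[1]-ctr[1],X[0]-ctr[0])).round(1),'z',X[2].round(1))
E
```

```text
w4 253 (array([547.2464991 , 168.99927922,  26.82734663]), np.float64(0.7148358082983578))
w3 228 (array([550.99302783, 167.68768944,  28.68800066]), np.float64(0.33750665302877836))
scene0 53 (array([551.74077851, 172.55356629,  28.51456237]), np.float64(0.8704965785638882))
side0 50 (array([550.70344569, 171.99338945,  29.25880571]), np.float64(1.2936204983983606))
gapR az 151.1 z 97.4
gapR2 az 157.5 z 103.4
gapL_bot az 177.0 z 93.9
gapL_top az 177.0 z 97.8
sillEnd az -172.5 z 95.4
pockL az -163.3 z 93.7
stop_low az -140.7 z 92.9
stop_up az -148.1 z 102.7
gapR az 150.9 z 96.0
gapR2 az 157.4 z 102.1
gapL_bot az 177.1 z 92.5
gapL_top az 177.1 z 96.4
sillEnd az -172.3 z 94.0
pockL az -162.9 z 92.2
stop_low az -139.9 z 91.3
stop_up az -147.5 z 101.3
```

```bash
python3 - <<'E'
from unwrap import *
f=np.load('w4.npz'); C=(calibration('wrist'),f['A'],f['o'])
pts=dict(gapR=(360,105),gapL_bot=(258,186),gapL_top=(278,196),pockL=(222,265),stop_low=(213,352),stop_up=(258,358))
from scipy.optimize import least_squares
e=np.array([(198,350),(203,375),(215,405),(235,440),(258,467),(258,186),(235,220),(212,262),(200,305)])
p=onplane(C,np.c_[400+e[:,0]/4-.4,163+e[:,1]/4-.4],88)[:,:2]
r=least_squares(lambda q:np.hypot(p[:,0]-q[0],p[:,1]-q[1])-29,[550,170]); print('lower-edge centre',r.x,r.fun.round(1))
for ctr in [(549.5,168.5),(551,168),tuple(r.x)]:
  for k,(x,y) in pts.items():
    uv=(400+x/4-.4,163+y/4-.4); d=rays(C,[uv])[0]; o=C[2]
    a=d[0]**2+d[1]**2; b=(o[0]-ctr[0])*d[0]+(o[1]-ctr[1])*d[1]; c=(o[0]-ctr[0])**2+(o[1]-ctr[1])**2-29**2
    D_=max(b*b-a*c,0); X=o+d*((-b-D_**.5)/a); print(k,'az',np.degrees(np.arctan2(X[1]-ctr[1],X[0]-ctr[0])).round(1),'z',X[2].round(1),end='; ')
  print()
# stand yaw from base in fixed cameras & wrist w1,w3
for n in ['scene0','side0','w1','w3']:
    f=np.load(n+'.npz'); C=(calibration('wrist' if n[0]=='w' else n[:-1]),f['A'],f['o']); P=cloud(C,f['D'])
    m=(abs(P[...,2]-22)<4)&(np.hypot(P[...,0]-570,P[...,1]-172)<110)&(f['im'].min(2)>110)
    print(n,cv2.minAreaRect(P[m][:,:2].astype(np.float32)))
E
```

```text
lower-edge centre [553.59450177 168.79715087] [ 0.3  0.1 -0.3 -0.3 -0.  -0.3 -0.3  0.2  0.4]
gapR az 142.5 z 94.9; gapL_bot az 170.0 z 94.1; gapL_top az 170.0 z 97.9; pockL az -170.8 z 95.6; stop_low az -151.0 z 97.5; stop_up az -157.2 z 106.0; 
gapR az 140.8 z 92.3; gapL_bot az 169.1 z 91.9; gapL_top az 169.2 z 95.8; pockL az -171.4 z 93.6; stop_low az -151.4 z 95.6; stop_up az -157.6 z 104.2; 
gapR az 142.4 z 89.5; gapL_bot az 171.0 z 88.5; gapL_top az 171.0 z 92.5; pockL az -168.9 z 89.7; stop_low az -147.5 z 90.9; stop_up az -154.3 z 100.1; 
scene0 ((570.7993774414062, 172.70068359375), (115.1419906616211, 150.6643829345703), 88.46761322021484)
side0 ((569.3715209960938, 171.86341857910156), (118.83290100097656, 149.53750610351562), 88.8191146850586)
w1 ((571.7550659179688, 157.36343383789062), (94.46383666992188, 149.23838806152344), 88.57645416259766)
w3 ((572.0842895507812, 167.8311767578125), (114.81770324707031, 149.4389190673828), 88.62147521972656)
```

```bash
python3 - <<'E'
from unwrap import *
f=np.load('w4.npz'); C=(calibration('wrist'),f['A'],f['o']); D=f['D']
for ctr in [(552.5,168.6)]:
    az=np.arange(120,236,1.5); zs=np.arange(106,84,-1.)
    A,Z=np.meshgrid(np.radians(az),zs); X=np.stack([ctr[0]+29*np.cos(A),ctr[1]+29*np.sin(A),Z],-1)
    u,v=proj(C,X); exp=-((X-C[2])@C[1])[...,2]
    got=cv2.remap(D,u.astype(np.float32),v.astype(np.float32),cv2.INTER_NEAREST)
    df=got-exp
    print('     '+''.join(f'{int(a):<10d}' for a in az[::10]//1 if True)[:0]+'cols az 120 + 1.5*i; marks every 10 cols=15deg')
    for z,row in zip(zs,df): print(f'{z:5.0f} '+''.join('#' if abs(x)<3.5 else ('.' if x>=3.5 else '-') for x in row))
    print('      '+''.join('|' if i%10==0 else ' ' for i in range(len(az))))
    np.set_printoptions(linewidth=250,precision=0,suppress=True); print(df[[5,9,12,15]][:, ::3])
E
```

```text
cols az 120 + 1.5*i; marks every 10 cols=15deg
  106 ##############################################################################
  105 ######################-#######################################################
  104 ##############################################################################
  103 ##############################################################################
  102 ########################.######.###########..##.#####.##..####################
  101 ##################...........................................#################
  100 ##################..........................................##################
   99 ##################..................##..#...#................#################
   98 #################.................##.#########..............##################
   97 ###################...........-...############..............##################
   96 ###-##############................############..##.........###################
   95 ##-###############................#############.##############################
   94 ##################.........
[... 838 characters left out ...]
     |         |         |         |         |         |       
[[  -1.   -0.   -1.   -2.    1.   -0.    4.   82.   82.   82.   81.   81.    7.    6.    7.   82.   84.   85.   85.    8.    4.   -1.    1.   -0.   -1.    0.]
 [   1.    1.    1.   -0.   -1.    1.    3.   77.   76.   76. -133.   77.    1.    0.    2.    1.    6.    5.    6.    6.    3.    0.    1.    0.   -1.   -1.]
 [  -0.    2.    1.   -1.   -0.    1.   74.   73.   74.   73.   74.   74.   -1.    0.   -1.   -1.    1.    1.    2.    2.    2.   -0.   -1.   -0.   -1.   -0.]
 [   1.    1.   -0.   -0.   -1.   -0.   72.   70.   70.   69.   71.   71.   -0.   -1.   -0.    0.    1.   -1.   -1.   -1.   -1.    0.    0.    1.    2.   -1.]]
```

The hole map shows the J-slot cleanly: gap centre at about 157° and pocket at about 201.7°, so the socket x axis is about 21.5° and the cup x axis must enter at about -23.5°. The cup already sits at about -21°, so I'll grasp it now with tool yaw at 158.7°.

apply_moves(
  motion=[
    {"dx": 0, "dy": 0, "dz": 60, "roll": 0, "claw": 1},
    {"dx": 5, "dy": -40, "dz": 100, "roll": 0.1, "claw": 1},
    {"dx": 14, "dy": -95, "dz": 105, "roll": 0.25, "claw": 1},
    {"dx": 23, "dy": -150, "dz": 105, "roll": 0.4, "claw": 1},
    {"dx": 32, "dy": -205, "dz": 105, "roll": 0.55, "claw": 1},
    {"dx": 41, "dy": -260, "dz": 105, "roll": 0.7, "claw": 1},
    {"dx": 50, "dy": -305, "dz": 105, "roll": 0.8, "claw": 1},
    {"dx": 54, "dy": -322, "dz": 100, "roll": 0.8, "claw": 1},
    {"dx": 54, "dy": -322, "dz": 70, "roll": 0.8, "claw": 1},
    {"dx": 54, "dy": -322, "dz": 40, "roll": 0.8, "claw": 1},
  ],
)

```text
time: 9.2
eef_pos: [510.9, -216.8, 84.0]
tool_rot: [0.195, 0.981, 0.0, -0.0]
force: [-0.3, 0.6, 0.0]
width: 93.4
gripper_force: 0.0
```

```bash
python3 - <<'E'
from h import *
s=sense(); C=cam('wrist',s); im,D=get_image('wrist'); np.savez('w5.npz',im=im,D=D,A=C[1],o=C[2])
Rm=R.from_quat(s['tool_rot']).as_matrix(); print(s['time'],s['eef_pos'],np.degrees(np.arctan2(Rm[1,0],Rm[0,0])),s['width'])
P=cloud(C,D); d=np.hypot(P[...,0]-511,P[...,1]+217)<45
for a,b in [(30,38),(47,55)]:
    m=d&(P[...,2]>a)&(P[...,2]<b); m[260:]=False
    if m.sum()>5: p=P[m][:,:2].astype(np.float32); print(a,len(p),P[m].mean(0),cv2.minEnclosingCircle(p),cv2.minAreaRect(p))
cv2.imwrite('pics/i.png',im[:,:,::-1])
E
```

```text
9.2 [ 510.94252658 -216.81949958   83.99049673] 157.5483460122293 93.42628064422279
30 2932 [ 503.75809308 -216.30826312   34.27462161] ((511.0473937988281, -219.6090087890625), 36.4945068359375) ((508.43505859375, -218.73052978515625), (66.13633728027344, 67.26114654541016), 69.06201171875)
47 983 [ 507.86637508 -218.41449174   51.06720292] ((507.73602294921875, -219.98794555664062), 26.1419677734375) ((510.5523681640625, -219.64491271972656), (45.84292984008789, 46.04556655883789), 24.609281539916992)
```

View pics/i.png

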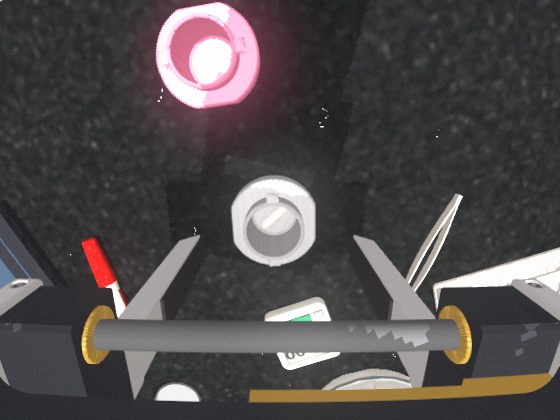

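Bar lies in the cup at (275,220), with the cup centred between the fingers and its flats facing them. Descending to grip.

apply_moves(
  motion=[
    {"dx": 0, "dy": -2, "dz": -30, "roll": 0.027, "claw": 1},
    {"dx": 0, "dy": -2, "dz": -60, "roll": 0.027, "claw": 1},
    {"dx": 0, "dy": -2, "dz": -76, "roll": 0.027, "claw": 1},
    {"dx": 0, "dy": -2, "dz": -80, "roll": 0.027, "claw": 1},
    {"dx": 0, "dy": -2, "dz": -80, "roll": 0.027, "claw": 1},
    {"dx": 0, "dy": -2, "dz": -80, "roll": 0.027, "claw": 0},
    {"dx": 0, "dy": -2, "dz": -80, "roll": 0.027, "claw": -0.3},
    {"dx": 0, "dy": -2, "dz": -80, "roll": 0.027, "claw": -1},
    {"dx": 0, "dy": -2, "dz": -80, "roll": 0.027, "claw": -1},
    {"dx": 0, "dy": -2, "dz": -80, "roll": 0.027, "claw": -1},
  ],
)

```text
time: 10.5
eef_pos: [511.2, -219.6, 5.3]
tool_rot: [0.181, 0.983, -0.0, 0.0]
force: [-1.1, 0.8, 3.5]
width: 66.3
gripper_force: 30.0
```

apply_moves(
  motion=[
    {"dx": 0, "dy": 0, "dz": 25, "roll": 0, "claw": -1},
    {"dx": 0, "dy": 0, "dz": 70, "roll": 0, "claw": -1},
    {"dx": -2, "dy": 20, "dz": 110, "roll": 0, "claw": -1},
    {"dx": -8, "dy": 60, "dz": 120, "roll": 0, "claw": -1},
    {"dx": -15, "dy": 110, "dz": 120, "roll": -0.01, "claw": -1},
    {"dx": -22, "dy": 160, "dz": 120, "roll": -0.02, "claw": -1},
    {"dx": -29, "dy": 210, "dz": 120, "roll": -0.03, "claw": -1},
    {"dx": -36, "dy": 260, "dz": 120, "roll": -0.04, "claw": -1},
    {"dx": -43, "dy": 310, "dz": 120, "roll": -0.047, "claw": -1},
    {"dx": -50, "dy": 355, "dz": 120, "roll": -0.047, "claw": -1},
  ],
)

```text
time: 11.75
eef_pos: [459.7, 137.0, 124.1]
tool_rot: [0.204, 0.979, -0.0, -0.001]
force: [0.6, -0.4, -1.9]
width: 65.8
gripper_force: 30.0
```

apply_moves(
  motion=[
    {"dx": -6, "dy": 45, "dz": 0, "roll": 0, "claw": -1},
    {"dx": -10, "dy": 70, "dz": 0, "roll": 0, "claw": -1},
    {"dx": -10, "dy": 77, "dz": -20, "roll": 0, "claw": -1},
    {"dx": -10, "dy": 77, "dz": -50, "roll": 0, "claw": -1},
    {"dx": -10, "dy": 77, "dz": -78, "roll": 0, "claw": -1},
    {"dx": -10, "dy": 77, "dz": -90, "roll": 0, "claw": -1},
    {"dx": -10, "dy": 77, "dz": -90, "roll": 0, "claw": -1},
    {"dx": -10, "dy": 77, "dz": -90, "roll": 0, "claw": -1},
    {"dx": -10, "dy": 77, "dz": -90, "roll": 0, "claw": -1},
    {"dx": -10, "dy": 77, "dz": -90, "roll": 0, "claw": -1},
  ],
)

```text
time: 13.0
eef_pos: [451.5, 212.6, 35.7]
tool_rot: [0.204, 0.979, 0.0, 0.001]
force: [-0.2, 0.4, -2.0]
width: 65.8
gripper_force: 30.0
```

```bash
cat > chk.py <<'E'
from unwrap import *
from scipy.optimize import least_squares
import sys
s=sense(); C=cam('wrist',s); im,D=get_image('wrist'); np.savez(sys.argv[1]+'.npz',im=im,D=D,A=C[1],o=C[2])
Rm=R.from_quat(s['tool_rot']).as_matrix(); e=s['eef_pos']; print(s['time'],e,'yaw',np.degrees(np.arctan2(Rm[1,0],Rm[0,0])).round(2),s['width'],s['force'].round(1))
def circ(p,r,c0): return least_squares(lambda q:np.hypot(p[:,0]-q[0],p[:,1]-q[1])-r,c0,loss='soft_l1')
P=cloud(C,D); zb=e[2]-5.3
d=np.hypot(P[...,0]-e[0],P[...,1]-e[1])<45
for a,b,n in [(30,38,'collar'),(47,55,'rim')]:
    m=d&(P[...,2]-zb>a)&(P[...,2]-zb<b); m[270:]=False
    if m.sum()>30:
        p=P[m]; tl=(p-e)@Rm; print(n,len(p),'z',p[:,2].mean()-zb,'tool x range',np.percentile(tl[:,0],[.5,99.5]).round(1),'tool y range',np.percentile(tl[:,1],[.5,99.5]).round(1))
        if n=='rim':
            rr=np.hypot(tl[:,0],tl[:,1]); k=(rr<25.5); c=np.array([0.,0]); 
            lug=tl[rr>25.5]; print('lug pts',len(lug),lug.mean(0) if len(lug) else '')
            # outer hull circle
            h=cv2.convexHull(tl[k][:,:2].astype(np.float32))[:,0]; q=circ(h,23,[0,0]); print('rim centre tool',q.x,abs(q.fun).mean())
E
python3 - <<'E'
import sys; sys.argv=['','w6']; exec(open('chk.py').read())
for n,ang in [('scene',0),('side',0)]:
    C=cam(n); im,D=get_image(n); np.savez(n+'1.npz',im=im,D=D,A=C[1],o=C[2]); P=cloud(C,D)
    m=(np.hypot(P[...,0]-e[0],P[...,1]-e[1])<60)&(abs(P[...,2]-(zb+52))<4)
    p=P[m]
    d2=np.hypot(P[...,0]-551,P[...,1]-171); k=(abs(P[...,2]-111.5)<5)&(d2<33); q=P[k]
    print(n,'rim',len(p),p.min(0),p.max(0),cv2.minEnclosingCircle(p[:,:2].astype(np.float32)) if len(p)>3 else '','cover',cv2.minEnclosingCircle(q[:,:2].astype(np.float32)),q.mean(0))
E
```

```text
13.0 [451.48549364 212.59984388  35.68319395] yaw 156.47 65.75800013212148 [-0.2  0.4 -2. ]
collar 4454 z 34.177226302823414 tool x range [ 0.7 36.2] tool y range [-41.9  42. ]
rim 1267 z 50.64175995676034 tool x range [ 8.1 29. ] tool y range [-43.2  43.2]
lug pts 389 [ 18.15773282   1.0087721  -44.5472026 ]
rim centre tool [ 1.1457951  -0.46804172] 0.5349987168381082
scene rim 102 [423.64835338 178.40705257  78.58325983] [478.99211384 259.50427401  85.987527  ] ((447.8346862792969, 217.40093994140625), 44.74551773071289) cover ((553.85693359375, 194.515380859375), 17.23023796081543) [551.09565676 197.04578962 110.56590395]
side rim 140 [423.24085192 178.22601174  78.5217533 ] [474.57250408 259.54680627  86.31411794] ((448.7335205078125, 216.03912353515625), 45.13370132446289) cover ((555.0128173828125, 169.21717834472656), 29.920894622802734) [557.65192712 167.25712469 111.97161532]
```

```bash
python3 - <<'E'
from unwrap import *
from scipy.optimize import least_squares
for n in ['w4','w3']:
    f=np.load(n+'.npz'); C=(calibration('wrist'),f['A'],f['o']); P=cloud(C,f['D'])
    d=np.hypot(P[...,0]-552.3,P[...,1]-168.5)
    m=(P[...,2]>90)&(P[...,2]<107)&(d>26.5)&(d<32.5)&(P[...,0]<552); p=P[m]
    r=least_squares(lambda q:np.hypot(p[:,0]-q[0],p[:,1]-q[1])-29,[552,168],loss='soft_l1'); az=np.degrees(np.arctan2(p[:,1]-168,p[:,0]-552))%360
    print(n,len(p),r.x,abs(r.fun).mean(),np.percentile(az,[2,50,98]))
    m=(abs(P[...,2]-111.5)<5)&(d<36); print('cover z',P[m][:,2].mean())
f=np.load('w3.npz'); C=(calibration('wrist'),f['A'],f['o']); P=cloud(C,f['D'])
m=(abs(P[...,2]-22)<4)&(np.hypot(P[...,0]-570,P[...,1]-172)<110)&(f['im'].min(2)>110); print('base z',P[m][:,2].mean(), cv2.boxPoints(cv2.minAreaRect(P[m][:,:2].astype(np.float32))).round(1).tolist())
E
```

```text
w4 2220 [552.56699911 168.58927859] 0.4204981764245175 [108.41542461 176.16951822 240.54131089]
cover z 111.44324657776612
w3 1699 [552.68965837 168.56639735] 0.3859471155032916 [160.14232432 217.4272991  266.31103973]
cover z 111.68738467582675
base z 22.461843828092256 [[496.0, 112.19999694824219], [645.4000244140625, 108.5999984741211], [648.2000122070312, 223.39999389648438], [498.79998779296875, 227.0]]
```

Both views put the ring centre at (552.6,168.6). Sliding in under the ring, square to the closing line.

apply_moves(
  motion=[
    {"dx": 13, "dy": -5.6, "dz": 0, "roll": 0, "claw": -1},
    {"dx": 27, "dy": -11.6, "dz": 0, "roll": 0, "claw": -1},
    {"dx": 41, "dy": -17.7, "dz": 0, "roll": 0, "claw": -1},
    {"dx": 55, "dy": -23.7, "dz": 0, "roll": 0, "claw": -1},
    {"dx": 69, "dy": -29.8, "dz": 0, "roll": 0, "claw": -1},
    {"dx": 83, "dy": -35.8, "dz": 0, "roll": 0, "claw": -1},
    {"dx": 95, "dy": -41, "dz": 0, "roll": 0, "claw": -1},
    {"dx": 102, "dy": -44, "dz": 0, "roll": 0, "claw": -1},
    {"dx": 102, "dy": -44, "dz": 0, "roll": 0, "claw": -1},
    {"dx": 102, "dy": -44, "dz": 0, "roll": 0, "claw": -1},
  ],
)

```text
time: 14.4
eef_pos: [552.4, 168.6, 34.8]
tool_rot: [0.204, 0.979, -0.0, -0.0]
force: [-0.1, -0.1, -2.6]
width: 65.6
gripper_force: 30.0
```

```bash
python3 - <<'E'
import sys; sys.argv=['','w7']; exec(open('chk.py').read())
rc=np.array([552.6,168.6]); dd=np.hypot(P[...,0]-rc[0],P[...,1]-rc[1])
m=(P[...,2]>90)&(P[...,2]<107)&(dd>26)&(dd<33)&(P[...,0]<552); p=P[m]
if len(p)>50:
    r=circ(p,29,rc); az=np.degrees(np.arctan2(p[:,1]-168.6,p[:,0]-552.6))%360; print('ring',len(p),r.x,abs(r.fun).mean(),np.percentile(az,[2,50,98]))
az=np.arange(110,206,1.5); zs=np.arange(106,76,-1.)
A,Z=np.meshgrid(np.radians(az),zs); X=np.stack([rc[0]+29*np.cos(A),rc[1]+29*np.sin(A),Z],-1)
u,v=proj(C,X); ex=-((X-C[2])@C[1])[...,2]; got=cv2.remap(D,u.astype(np.float32),v.astype(np.float32),cv2.INTER_NEAREST); df=got-ex
for z,row in zip(zs,df): print(f'{z:5.0f} '+''.join('#' if abs(x)<2.5 else ('o' if 2.5<=x<12 else '.' if x>=12 else '-') for x in row))
print('      '+''.join('|' if i%10==0 else ' ' for i in range(len(az))))
E
```

```text
14.4 [552.44357176 168.63546605  34.76273753] yaw 156.48 65.5926700154349 [-0.1 -0.1 -2.6]
collar 4112 z 34.16908115513691 tool x range [ 1.7 36.3] tool y range [-41.9  42.1]
rim 669 z 50.44450265355941 tool x range [ 7.9 29.1] tool y range [-43.5  43.4]
lug pts 382 [ 18.69731597   0.45618229 -44.61430323]
rim centre tool [ 1.49239471 -0.58015601] 1.5197267222139557
ring 1530 [552.77903931 168.79345106] 0.39954871870096925 [100.37143994 159.96460295 214.77054154]
  106 ##############-#################################################
  105 ####-#########################################################-#
  104 ###########################################################--###
  103 ####-###########################################################
  102 ##-##########################################o##o######o#o######
  101 #--####################o..............oooooooooooooooooooooo####
  100 #-#################-###o.............-ooooooooooooooooooooooo#-o
   99 -######################o..............ooo-oooooooooooooooooooooo
   98 #######################o...............oo#ooooooo##ooooooo
[... 865 characters left out ...]
...........................ooooooooooo..........................
   84 ...........................ooooooooooo..........................
   83 ...........................####ooo###o..........................
   82 ...........................##########o..........................
   81 ..........................############..........................
   80 ..........................############..........................
   79 ..........................############..........................
   78 ..........................############..........................
   77 ..........................############..........................
      |         |         |         |         |         |         |
```

The map shows the lug (az about 157°) right under the gap (centre about 156.6°). Lifting gently.

apply_moves(
  motion=[
    {"dx": 0.5, "dy": 0, "dz": 2, "roll": 0, "claw": -1},
    {"dx": 0.5, "dy": 0, "dz": 4, "roll": 0, "claw": -1},
    {"dx": 0.5, "dy": 0, "dz": 5.5, "roll": 0, "claw": -1},
    {"dx": 0.5, "dy": 0, "dz": 7, "roll": 0, "claw": -1},
    {"dx": 0.5, "dy": 0, "dz": 8.5, "roll": 0, "claw": -1},
    {"dx": 0.5, "dy": 0, "dz": 10, "roll": 0, "claw": -1},
    {"dx": 0.5, "dy": 0, "dz": 11, "roll": 0, "claw": -1},
    {"dx": 0.5, "dy": 0, "dz": 12, "roll": 0, "claw": -1},
    {"dx": 0.5, "dy": 0, "dz": 13, "roll": 0, "claw": -1},
    {"dx": 0.5, "dy": 0, "dz": 13, "roll": 0, "claw": -1},
  ],
)

```text
time: 15.7
eef_pos: [553.4, 168.6, 48.0]
tool_rot: [0.204, 0.979, 0.0, -0.0]
force: [0.4, 0.8, -2.5]
width: 66.0
gripper_force: 30.0
```

apply_moves(
  motion=[
    {"dx": 0, "dy": 0, "dz": 1, "roll": 0, "claw": -1},
    {"dx": 0, "dy": 0, "dz": 2, "roll": 0, "claw": -1},
    {"dx": 0, "dy": 0, "dz": 3, "roll": 0, "claw": -1},
    {"dx": 0, "dy": 0, "dz": 4, "roll": 0, "claw": -1},
    {"dx": 0, "dy": 0, "dz": 4.7, "roll": 0, "claw": -1},
    {"dx": 0, "dy": 0, "dz": 5.4, "roll": 0, "claw": -1},
    {"dx": 0, "dy": 0, "dz": 6, "roll": 0, "claw": -1},
    {"dx": 0, "dy": 0, "dz": 6.5, "roll": 0, "claw": -1},
    {"dx": 0, "dy": 0, "dz": 6.9, "roll": 0, "claw": -1},
    {"dx": 0, "dy": 0, "dz": 6.9, "roll": 0, "claw": -1},
  ],
)

```text
time: 16.95
eef_pos: [553.2, 168.5, 54.2]
tool_rot: [0.204, 0.979, 0.0, -0.0]
force: [5.8, 1.2, -15.8]
width: 65.7
gripper_force: 30.0
```

```bash
python3 - <<'E'
import sys; sys.argv=['','w8']; exec(open('chk.py').read())
print(s['moment'])
rc=np.array([552.7,168.7])
az=np.arange(110,206,1.5); zs=np.arange(106,80,-1.)
A,Z=np.meshgrid(np.radians(az),zs); X=np.stack([rc[0]+29*np.cos(A),rc[1]+29*np.sin(A),Z],-1)
u,v=proj(C,X); ex=-((X-C[2])@C[1])[...,2]; got=cv2.remap(D,u.astype(np.float32),v.astype(np.float32),cv2.INTER_NEAREST); df=got-ex
for z,row in zip(zs,df): print(f'{z:5.0f} '+''.join('#' if abs(x)<2.5 else ('o' if 2.5<=x<12 else '.' if x>=12 else '-') for x in row))
E
```

```text
16.95 [553.22812282 168.51244742  54.19782182] yaw 156.46 65.68426241484507 [  5.8   1.2 -15.8]
collar 3107 z 34.073822615224856 tool x range [ 1.5 36.4] tool y range [-42.7  42.5]
rim 591 z 50.62124051585798 tool x range [ 8.1 29.9] tool y range [-43.7  43.6]
lug pts 591 [ 19.8668563    3.69842955 -45.31612837]Traceback (most recent call last):
  File "<stdin>", line 1, in <module>
  File "<string>", line 17, in <module>
TypeError: 'NoneType' object is not subscriptable
```

apply_moves(
  motion=[
    {"dx": 0.2, "dy": 0, "dz": 0.3, "roll": 0, "claw": -1},
    {"dx": 0.4, "dy": 0, "dz": 0.6, "roll": 0, "claw": -1},
    {"dx": 0.4, "dy": 0, "dz": 0.8, "roll": 0, "claw": -1},
    {"dx": 0.4, "dy": 0, "dz": 1.0, "roll": 0, "claw": -1},
    {"dx": 0.4, "dy": 0, "dz": 1.0, "roll": 0, "claw": -1},
    {"dx": 0.4, "dy": 0, "dz": 1.0, "roll": 0, "claw": -1},
    {"dx": 0.4, "dy": 0, "dz": 1.0, "roll": 0, "claw": -1},
    {"dx": 0.4, "dy": 0, "dz": 1.0, "roll": 0, "claw": -1},
    {"dx": 0.4, "dy": 0, "dz": 1.0, "roll": 0, "claw": -1},
    {"dx": 0.4, "dy": 0, "dz": 1.0, "roll": 0, "claw": -1},
  ],
)

```text
time: 18.25
eef_pos: [553.2, 168.5, 54.7]
tool_rot: [0.204, 0.979, -0.0, -0.001]
force: [5.1, 3.1, -16.6]
width: 65.7
gripper_force: 30.0
```

```bash
sed -i '/convexHull/d' chk.py; cat >> chk.py <<'E'
print('moment',s['moment'].round(2))
rc=np.array([552.7,168.7]); a0=int(float(sys.argv[2])) if len(sys.argv)>2 else 110
az=np.arange(a0,a0+96,1.5); zs=np.arange(104,86,-1.)
A,Z=np.meshgrid(np.radians(az),zs); X=np.stack([rc[0]+29*np.cos(A),rc[1]+29*np.sin(A),Z],-1)
u,v=proj(C,X); ex=-((X-C[2])@C[1])[...,2]; got=cv2.remap(D,u.astype(np.float32),v.astype(np.float32),cv2.INTER_NEAREST); df=got-ex
for z,row in zip(zs,df): print(f'{z:5.0f} '+''.join('#' if abs(x)<2.5 else ('o' if 2.5<=x<12 else '.' if x>=12 else '-') for x in row))
E
python3 chk.py w9
```

```text
18.25 [553.17708233 168.5009818   54.73450391] yaw 156.46 65.72470775241179 [  5.1   3.1 -16.6]
collar 3073 z 34.06708683021828 tool x range [ 1.6 36.3] tool y range [-42.6  42.4]
rim 586 z 50.9002027664967 tool x range [ 7.8 30.1] tool y range [-43.8  43.4]
lug pts 586 [ 20.02361573   3.13974835 -45.57897037]
moment [ 0.42 -0.99 -0.01]
  104 ################################################################
  103 ######################################-#########################
  102 ########################################################o####oo#
  101 #######################o#.o############oo#o#o#o#oo#oooo#####-###
  100 #######################o..o###########.ooooooooooooooooooooooooo
   99 #######################o..#oo#oo###o##.ooooooooooooooooooooooooo
   98 ######################oo..#oo.....####.o#o###oo##ooooooooooooooo
   97 ######################oo...............o####oo##o###oooooooooooo
   96 #######-###############.................#############ooooooooooo
   95 #######################o.ooo.o..o.oooo..##############o#oo##oooo
   94 #########-#############ooooooooooooooooo########################
   93 #######################ooooooooooooooooo##########-######-######
   92 #######################ooooooooooooooooo########################
   91 o######################ooooooooooooooooo#########-########-##-##
   90 ######################ooooooooooooooooooo####-################--
   89 #####ooo###o##o#o###ooooooooooooooooooooo#o#o#o#########oo######
   88 oooooooooooooooooo#oooooooooooooooooooooooooooooooo##oo#ooo-oooo
   87 ooooooooooo#oooooooooooooooooooooooo#oooooooooooooooooooooo-oooo
```

Lug sits centred in the gap and level with the sill, with seal force about 14 N. Start the twist with a slight rise and a small x relief.

apply_moves(
  motion=[
    {"dx": 0.3, "dy": 0.2, "dz": 0.2, "roll": 0, "claw": -1},
    {"dx": 0.6, "dy": 0.3, "dz": 0.4, "roll": 0, "claw": -1},
    {"dx": 0.6, "dy": 0.3, "dz": 0.4, "roll": 0, "claw": -1},
    {"dx": 0.6, "dy": 0.3, "dz": 0.4, "roll": 0.02, "claw": -1},
    {"dx": 0.6, "dy": 0.3, "dz": 0.4, "roll": 0.05, "claw": -1},
    {"dx": 0.6, "dy": 0.3, "dz": 0.4, "roll": 0.08, "claw": -1},
    {"dx": 0.6, "dy": 0.3, "dz": 0.4, "roll": 0.11, "claw": -1},
    {"dx": 0.6, "dy": 0.3, "dz": 0.4, "roll": 0.14, "claw": -1},
    {"dx": 0.6, "dy": 0.3, "dz": 0.4, "roll": 0.16, "claw": -1},
    {"dx": 0.6, "dy": 0.3, "dz": 0.4, "roll": 0.16, "claw": -1},
  ],
)

```text
time: 19.55
eef_pos: [553.7, 168.8, 55.8]
tool_rot: [0.125, 0.992, -0.0, -0.001]
force: [-5.4, -0.3, -18.7]
width: 65.7
gripper_force: 30.0
```

```bash
python3 chk.py w10
```

```text
19.55 [553.65632813 168.83584533  55.80112713] yaw 165.66 65.69211910517782 [ -5.4  -0.3 -18.7]
collar 2962 z 34.015618631831984 tool x range [ 1.7 36.4] tool y range [-42.6  42.4]
rim 592 z 51.060918363343816 tool x range [ 7.9 30.4] tool y range [-43.8  43.6]
lug pts 592 [ 20.09108376   1.82737917 -45.72702607]
moment [ 0.05  0.51 -0.19]
  104 ########################################################-#######
  103 --####-##-######################################################
  102 ##########################################################o#####
  101 #######################o#.#.-...#oooooo##o##oo#o#ooo#o#oo-oooooo
  100 ##-####################oo.......###.....##o#ooooooo-oooooooooooo
   99 #######################oo...............oooooooooooooooooooooooo
   98 #######################o................####oooooooooooooooooooo
   97 #######################o................#########o###ooooooooooo
   96 #######################oo.oooo....oooo.o#############ooooooooooo
   95 #######################ooooooooooooooooo###############o##ooo#oo
   94 -######################o-ooooooooooooooo########################
   93 #######################o-ooooooooooooooo########################
   92 #######-###############ooooooooooooooooo########################
   91 -#####################oooooooooooooooooo########################
   90 ####o#################oooooooooooooooooo#######################-
   89 ###-o#####o##oo###o###ooooooooooooooooooooo###o####o####o###o###
   88 oooo#####oooooooo#oo#oooooo#ooo#oooooooo#oooo#oo#ooo#ooooooooooo
   87 -o##o#o#oo#ooo#oo#####o#####oooo###ooo#o#oooo#o######o#o##o###o#
```

apply_moves(
  motion=[
    {"dx": -0.3, "dy": 0, "dz": -0.3, "roll": 0, "claw": -1},
    {"dx": -0.4, "dy": 0, "dz": -0.4, "roll": 0.04, "claw": -1},
    {"dx": -0.4, "dy": 0, "dz": -0.4, "roll": 0.1, "claw": -1},
    {"dx": -0.4, "dy": 0, "dz": -0.4, "roll": 0.16, "claw": -1},
    {"dx": -0.4, "dy": 0, "dz": -0.4, "roll": 0.22, "claw": -1},
    {"dx": -0.4, "dy": 0, "dz": -0.4, "roll": 0.28, "claw": -1},
    {"dx": -0.4, "dy": 0, "dz": -0.4, "roll": 0.34, "claw": -1},
    {"dx": -0.4, "dy": 0, "dz": -0.4, "roll": 0.38, "claw": -1},
    {"dx": -0.4, "dy": 0, "dz": -0.4, "roll": 0.4, "claw": -1},
    {"dx": -0.4, "dy": 0, "dz": -0.4, "roll": 0.4, "claw": -1},
  ],
)

```text
time: 20.85
eef_pos: [553.9, 169.1, 55.8]
tool_rot: [-0.074, 0.997, 0.0, -0.0]
force: [-4.3, 2.4, -18.1]
width: 65.6
gripper_force: 30.0
```

```bash
python3 chk.py w11 140
```

```text
20.85 [553.85502151 169.12945396  55.78708224] yaw -171.47 65.56873008426042 [ -4.3   2.4 -18.1]
collar 2918 z 33.95438406106598 tool x range [ 1.9 36.6] tool y range [-42.2  42.7]
rim 585 z 51.10325779961748 tool x range [ 8.2 30.6] tool y range [-43.4  43.4]
lug pts 585 [ 20.3856406   -0.81606954 -45.79808984]
moment [ 0.46  0.56 -0.12]
  104 ################################################################
  103 ##-#############################################################
  102 ####-##################-########################################
  101 ##-###oo#.###.##.#.###o#oo#-o#oooooooo#oo#oooo#o################
  100 ####ooo.-.............ooooo#o#oooooo###ooooooooo################
   99 ###oooo..............ooooooooooooooooooooooooooo#############-##
   98 ####oo...............##ooo#oo###oooooooooooooooo################
   97 -##ooo...............o###########ooooooooooooooo################
   96 ###ooo...o..o.o...oo.############ooooooo#oooooooo##########-####
   95 ####ooooooooooooooooo############o#oooo#ooo#o#oo#############-##
   94 --#ooooooooooooooooo###-################o#####o#################
   93 ####oooooooooooooooo############################################
   92 ###ooooooooooooooooo############################################
   91 ###ooooooooooooooooo##################################-#########
   90 -#oooooooooooooooooo############################################
   89 -#oooooooooooooooooo#o#o##o###########o###o#o#####o##o#####oo##o
   88 ooooooooooooooooo#ooo#ooooo#ooooooooo#ooo#oo#o#o#ooooo#ooo#ooooo
   87 o#oo##ooo######o##o#o##oo###oo#o#oo#oo##o####oo###o####ooo##oo#o
```

apply_moves(
  motion=[
    {"dx": -0.3, "dy": 0, "dz": 0, "roll": 0.03, "claw": -1},
    {"dx": -0.4, "dy": 0, "dz": 0, "roll": 0.06, "claw": -1},
    {"dx": -0.4, "dy": 0, "dz": 0, "roll": 0.09, "claw": -1},
    {"dx": -0.4, "dy": 0, "dz": 0, "roll": 0.12, "claw": -1},
    {"dx": -0.4, "dy": 0, "dz": 0, "roll": 0.15, "claw": -1},
    {"dx": -0.4, "dy": 0, "dz": 0, "roll": 0.18, "claw": -1},
    {"dx": -0.4, "dy": 0, "dz": 0, "roll": 0.2, "claw": -1},
    {"dx": -0.4, "dy": 0, "dz": 0, "roll": 0.22, "claw": -1},
    {"dx": -0.4, "dy": 0, "dz": 0, "roll": 0.235, "claw": -1},
    {"dx": -0.4, "dy": 0, "dz": 0, "roll": 0.235, "claw": -1},
  ],
)

```text
time: 22.15
eef_pos: [553.3, 168.9, 55.8]
tool_rot: [-0.191, 0.982, 0.0, -0.0]
force: [-5.7, 2.9, -17.9]
width: 65.7
gripper_force: 30.0
```

```bash
python3 chk.py w12 155
```

```text
22.15 [553.32872579 168.91383537  55.78288952] yaw -157.94 65.71013134107451 [ -5.7   2.9 -17.9]
collar 3017 z 34.01854427902101 tool x range [ 2.  36.8] tool y range [-42.3  42.2]
rim 623 z 50.87459894020032 tool x range [ 8.4 30.1] tool y range [-43.4  43.4]
lug pts 623 [ 20.87585636  -2.48304467 -45.5626556 ]
moment [ 0.5   0.62 -0.25]
  104 ################################################################
  103 #-##############################################################
  102 ########################-#######################################
  101 ....##.###..-#o##o#o#oo#ooo####o################################
  100 ..--##......ooooooooooooooo###########o#########################
   99 ............oooooooooooooooo##########o#########################
   98 ...........ooo#ooooo###ooooooooooooo##o#################-#######
   97 ...o.......######o#####oooooooooooooooo-################-####o#o
   96 o.o..o...o#######o#####oooooooooooooooo#########################
   95 oooo.ooooo#############oooooooo#oo#oo###########################
   94 oooooooooo#########-###o###########o############################
   93 oooooooooo######################################################
   92 ooooooooo#######################################################
   91 oooooooooo######################################################
   90 oooooooooo################################################oo###o
   89 oooooooooo##########o#####oo#######oo###o#oo#o#o##o##ooo###ooooo
   88 ooooooooooo#o##o#o#oooo#oooooooooooo#ooooooooooooo#ooooooooo##-#
   87 oo#oo###o#########o#oo#oo#o#o#ooo###o#o######o##o##o##o#######oo
```

Lug (az about 202°) is over the pocket. Letting it sink.

apply_moves(
  motion=[
    {"dx": -0.3, "dy": 0, "dz": -0.5, "roll": 0, "claw": -1},
    {"dx": -0.3, "dy": 0, "dz": -1, "roll": 0, "claw": -1},
    {"dx": -0.3, "dy": 0, "dz": -1.6, "roll": 0, "claw": -1},
    {"dx": -0.3, "dy": 0, "dz": -2.2, "roll": 0, "claw": -1},
    {"dx": -0.3, "dy": 0, "dz": -2.7, "roll": 0, "claw": -1},
    {"dx": -0.3, "dy": 0, "dz": -3.2, "roll": 0, "claw": -1},
    {"dx": -0.3, "dy": 0, "dz": -3.6, "roll": 0, "claw": -1},
    {"dx": -0.3, "dy": 0, "dz": -4, "roll": 0, "claw": -1},
    {"dx": -0.3, "dy": 0, "dz": -4.3, "roll": 0, "claw": -1},
    {"dx": -0.3, "dy": 0, "dz": -4.3, "roll": 0, "claw": -1},
  ],
)

```text
time: 23.45
eef_pos: [553.5, 168.9, 53.0]
tool_rot: [-0.192, 0.981, -0.0, -0.0]
force: [-8.5, 2.2, -9.9]
width: 66.0
gripper_force: 30.0
```

```bash
python3 chk.py w13 155
```

```text
23.45 [553.4732992  168.93449926  53.03996322] yaw -157.91 65.9724556132032 [-8.5  2.2 -9.9]
collar 3144 z 34.00586478221397 tool x range [ 1.9 36.6] tool y range [-42.2  42.3]
rim 619 z 50.01424119435841 tool x range [ 8.4 30. ] tool y range [-43.5  43.4]
lug pts 619 [ 21.05787285  -1.91206846 -44.70655502]
moment [ 0.46  1.22 -0.15]
  104 ####################################-###########################
  103 #########################-######################################
  102 #####-###################################-############-#########
  101 #####-####..##oo#o#o#o##oo##o#oooooo#o##########################
  100 -#-##.......ooooooooooooooooo#oo###o#######################-####
   99 ............ooooooooooooooo######################-##############
   98 ...-........oooo#oo#oooooooo####################################
   97 ..-........o############oooo##########o#########################
   96 ...........#############ooo##ooooo####o#########################
   95 ..........##############ooooooooooo##oo#####################-###
   94 ..........##########################o########################-##
   93 o.oo....oo######################################################
   92 oooooooooo##-#############################-#####################
   91 oooooooooo######################################################
   90 oooooooooo#-###########################################o########
   89 ooooooooo-#########o###########oo#####o#####o#o##o#-oo##ooooooo-
   88 oooooooooooo-oo#o#ooooooo#ooooooooooooooo#o-oooooooo#ooooooooooo
   87 ooooooooooooooooooooooooooooooooooooooooooo-oooooooooooooooooooo
```

apply_moves(
  motion=[
    {"dx": -0.2, "dy": 0, "dz": 0, "roll": 0, "claw": -1},
    {"dx": -0.4, "dy": 0, "dz": 0, "roll": 0, "claw": -1},
    {"dx": -0.6, "dy": 0, "dz": 0, "roll": 0, "claw": -1},
    {"dx": -0.8, "dy": 0, "dz": 0, "roll": 0, "claw": -1},
    {"dx": -0.8, "dy": 0, "dz": 0, "roll": 0, "claw": -1},
    {"dx": -0.8, "dy": 0, "dz": 0, "roll": 0, "claw": -1},
    {"dx": -0.8, "dy": 0, "dz": 0, "roll": 0, "claw": -1},
    {"dx": -0.8, "dy": 0, "dz": 0, "roll": 0, "claw": -1},
    {"dx": -0.8, "dy": 0, "dz": 0, "roll": 0, "claw": -1},
    {"dx": -0.8, "dy": 0, "dz": 0, "roll": 0, "claw": -1},
  ],
)

```text
time: 24.75
eef_pos: [553.5, 168.9, 53.1]
tool_rot: [-0.192, 0.981, -0.0, 0.001]
force: [-5.5, 2.3, -11.7]
width: 65.9
gripper_force: 30.0
```

apply_moves(
  motion=[
    {"dx": -0.2, "dy": 0, "dz": -0.4, "roll": 0, "claw": -1},
    {"dx": -0.4, "dy": 0, "dz": -0.8, "roll": 0, "claw": -1},
    {"dx": -0.5, "dy": 0, "dz": -1.2, "roll": 0, "claw": -1},
    {"dx": -0.5, "dy": 0, "dz": -1.5, "roll": 0, "claw": -1},
    {"dx": -0.5, "dy": 0, "dz": -1.5, "roll": 0, "claw": -1},
    {"dx": -0.5, "dy": 0, "dz": -1.5, "roll": 0, "claw": -1},
    {"dx": -0.5, "dy": 0, "dz": -1.5, "roll": 0, "claw": -1},
    {"dx": -0.5, "dy": 0, "dz": -1.5, "roll": 0, "claw": -1},
    {"dx": -0.5, "dy": 0, "dz": -1.5, "roll": 0, "claw": -1},
    {"dx": -0.5, "dy": 0, "dz": -1.5, "roll": 0, "claw": -1},
  ],
)

```text
time: 26.0
eef_pos: [553.6, 168.9, 52.4]
tool_rot: [-0.192, 0.981, -0.0, 0.001]
force: [-5.2, 2.0, -8.2]
width: 65.7
gripper_force: 30.0
```

```bash
python3 chk.py w14 155
```

```text
26.0 [553.58876499 168.93374858  52.42739068] yaw -157.91 65.68836531431673 [-5.2  2.  -8.2]
collar 3181 z 33.99701666468865 tool x range [ 2.  36.6] tool y range [-42.3  42.3]
rim 624 z 49.84899304509222 tool x range [ 8.4 29.6] tool y range [-43.7  43.5]
lug pts 624 [ 20.99885052  -2.43824195 -44.60262609]
moment [ 0.4   0.97 -0.12]
  104 ################################################################
  103 ################################################################
  102 #-##############################################################
  101 ....##...###.o#o#ooooo#oo#oooooooooooo##########################
  100 ............oooooooooooooooo#oooo#o#oo##########################
   99 ............ooooooooooooooo#######o#o###########################
   98 ...........#oooo#oo#oo#oooo####o#o##############################
   97 ...........#-##o#######oooo#####################################
   96 ...........#############ooo########o##o#########################
   95 ..........##############o#o##o##o#oo##o#########################
   94 ..........#################o####################################
   93 ........o.######################################################
   92 oooo..oooo####-#################################################
   91 oooooooooo######################################################
   90 oooooooooo###################################################ooo
   89 ooooooooo-o########-o######o#######oo###o####oo###o###oooo######
   88 ooooooooooooo#oo#o#oooo#oooo#ooooooooooooooooooooooooooooooooooo
   87 oooooooooooooooooooooooooooooooooooooooooooooooooooooooooooooooo
```

Seal force has fallen to pocket level, so the lugs are resting in the pockets. Opening the fingers.

apply_moves(
  motion=[
    {"dx": 0, "dy": 0, "dz": 0, "roll": 0, "claw": 0.6},
    {"dx": 0, "dy": 0, "dz": 0, "roll": 0, "claw": 0.8},
    {"dx": 0, "dy": 0, "dz": 0, "roll": 0, "claw": 0.8},
    {"dx": 0, "dy": 0, "dz": 0, "roll": 0, "claw": 0.8},
    {"dx": 0, "dy": 0, "dz": 0, "roll": 0, "claw": 0.8},
    {"dx": 0, "dy": 0, "dz": 0, "roll": 0, "claw": 0.8},
    {"dx": 0, "dy": 0, "dz": 0, "roll": 0, "claw": 0.8},
    {"dx": 0, "dy": 0, "dz": 0, "roll": 0, "claw": 0.8},
    {"dx": 0, "dy": 0, "dz": 0, "roll": 0, "claw": 0.8},
    {"dx": 0, "dy": 0, "dz": 0, "roll": 0, "claw": 0.8},
  ],
)

```text
time: 27.3
eef_pos: [552.0, 168.8, 50.0]
tool_rot: [-0.191, 0.982, -0.0, -0.0]
force: [0.2, -0.2, 0.4]
width: 84.5
gripper_force: 0.0
```

```bash
python3 chk.py w15 155; python3 - <<'E'
from h import *
s=sense(); f=np.load('w15.npz'); C=(calibration('wrist'),f['A'],f['o']); P=cloud(C,f['D'])
d=np.hypot(P[...,0]-552.7,P[...,1]-168.7)
m=(d>30.5)&(d<37)&(P[...,2]>70)&(P[...,2]<86); p=P[m]; A=np.c_[p[:,:2]-[552.7,168.7],np.ones(len(p))]
print(len(p),np.median(p[:,2]),'plane',np.linalg.lstsq(A,p[:,2],rcond=None)[0])
az=np.arctan2(p[:,1]-168.7,p[:,0]-552.7); print('front radius',np.percentile(d[m],[90,97,99.5]))
E
```

```text
27.3 [552.04142754 168.78699068  50.0438197 ] yaw -157.98 84.46131666144247 [ 0.2 -0.2  0.4]
collar 3248 z 35.09088619250032 tool x range [ 1.5 35.4] tool y range [-43.1  43. ]
rim 591 z 50.22561371582883 tool x range [ 8.3 28.8] tool y range [-43.3  43.5]
lug pts 586 [ 24.37593035  -1.46848743 -44.94744178]
moment [ 0.14 -0.11 -0.02]
  104 ######-#########################################################
  103 ################################################################
  102 ####-###########################################################
  101 ..####.#...##oo#o#o#o#oo#oooo#ooo##ooo##########################
  100 ............oooooooooooooooooooooooo#o##########################
   99 ............ooooooo-ooooooo#####ooo##o##########################
   98 ...........##oooo#o###ooooo########o############################
   97 ...........#o###o#####o#ooo###########o#########################
   96 ..........##############ooo###########o#########################
   95 ..........##############ooo#########-#o#########################
   94 ..........#########################o##o#########################
   93 ..........##-##################################################o
   92 ........o.######################################################
   91 ooooo.o.o#######################################################
   90 oooooooooo############################################o#########
   89 oooooooooo###o##############oo#ooooo###o##o#o#o#oo#oo#o#ooo#oooo
   88 oooooooooooooooo#oooo#oo#-oooo#ooooooooooooooooooooooooooooooooo
   87 ooooooooooooooooooooooooo-oooooooooooooooooooooooooooooooooooooo
2313 79.87974141761751 plane [7.89688013e-02 3.13001303e-02 8.11075354e+01]
front radius [36.07523235 36.34680559 36.53676624]
```

```bash
python3 - <<'E'
from h import *
for n,zc in [('w13',None),('w15',79.9)]:
    f=np.load(n+'.npz'); C=(calibration('wrist'),f['A'],f['o']); P=cloud(C,f['D'])
    q=P[...,:2]-[552.7,168.7]; a=np.radians(201.6); x=q@[np.cos(a),np.sin(a)]; y=q@[-np.sin(a),np.cos(a)]; d=np.hypot(x,y)
    m=(d>30)&(d<34.5)&(abs(y)<29)&(x>0)&(P[...,2]>76)&(P[...,2]<87); z=P[...,2][m]; med=np.median(z)
    k=abs(z-med)<2.5; A=np.c_[x[m][k],y[m][k],np.ones(k.sum())]; c=np.linalg.lstsq(A,z[k],rcond=None)[0]
    print(n,k.sum(),med,'slope along x,y',c.round(3),(z[k]-A@c).std())
    for lo,hi in [(-29,-20),(-20,-10),(-10,0),(0,10),(10,20),(20,29)]:
        j=(y[m]>lo)&(y[m]<hi); print(lo,np.median(z[j]).round(2),j.sum(),end=' | ')
    print()
    w=(d>34)&(d<39)&(P[...,2]>66)&(P[...,2]<76)&(x>20); print('collar front x',np.percentile(x[w],[50,95]),w.sum(),'r',np.median(d[w]))
E
```

```text
w13 1138 81.96939633612153 slope along x,y [-4.0000e-03 -0.0000e+00  8.2087e+01] 0.562515350677802
-29 81.99 224 | -20 81.9 179 | -10 82.0 168 | 0 81.92 164 | 10 81.97 176 | 20 81.98 227 | 
collar front x [33.42459001 35.8688873 ] 438 r 35.941509500944605
w15 1151 80.27502470091687 slope along x,y [-2.0000e-03  1.0000e-03  8.0323e+01] 0.6080373623553121
-29 80.3 226 | -20 80.26 188 | -10 80.33 168 | 0 80.22 162 | 10 80.23 181 | 20 80.3 226 | 
collar front x [33.56573399 36.05933964] 476 r 36.00947874500382
```

Cup hangs level (collar top 80.3, centred within 0.1 mm). Withdrawing straight up.

apply_moves(
  motion=[
    {"dx": 0.6, "dy": 0, "dz": 5, "roll": 0, "claw": 0.9},
    {"dx": 0.6, "dy": 0, "dz": 15, "roll": 0, "claw": 0.9},
    {"dx": 0.6, "dy": 0, "dz": 30, "roll": 0, "claw": 0.9},
    {"dx": 0.6, "dy": 0, "dz": 50, "roll": 0, "claw": 0.9},
    {"dx": 0.6, "dy": 0, "dz": 75, "roll": 0, "claw": 0.9},
    {"dx": 0.6, "dy": 0, "dz": 100, "roll": 0, "claw": 0.9},
    {"dx": 0.6, "dy": 0, "dz": 130, "roll": 0, "claw": 0.9},
    {"dx": 0.6, "dy": 0, "dz": 150, "roll": 0, "claw": 0.9},
    {"dx": 0.6, "dy": 0, "dz": 150, "roll": 0, "claw": 0.9},
    {"dx": 0.6, "dy": 0, "dz": 150, "roll": 0, "claw": 0.9},
  ],
)

```text
time: 28.6
eef_pos: [552.0, 168.7, 199.0]
tool_rot: [-0.191, 0.982, 0.0, -0.001]
force: [-0.4, 0.5, 0.4]
width: 89.0
gripper_force: 0.0
```

```bash
python3 - <<'E'
from bench import *
from h import *
s=sense(); print(s['eef_pos'],s['force'])
C=cam('side'); im,D=get_image('side'); P=cloud(C,D)
m=(np.hypot(P[...,0]-552,P[...,1]-171)<45)&(abs(P[...,2]-80)<4); print(m.sum(),np.median(P[m],0))
print(close_job())
E
```

```text
[552.01062417 168.70770597 199.04737077] [-0.41193889  0.53134719  0.38212255]
194 [536.87198109 188.79159387  80.2129829 ]
the job is handed in; nothing more can be done
None
```

The stir bar is in the cup, and the cup hangs locked in the socket, level and centred; the arm is withdrawn and I handed the job in at 28.6 s, though no verdict came back.

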